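# Counterbalance a loaded centrifuge bucket on the trip balance

### The job

The loaded centrifuge bucket on one pan of the trip balance needs a counterweight before its run. Thread the loose steel ring weights from the tray, one at a time, over the stem of the carrier on the other pan, feeling gently for the stem and lowering each ring down until it lies flat, and stop when the pointer comes to rest between the two marks. Never press or knock the balance hard, leave the rings you do not need lying in the tray, and do not disturb anything else.

Things in the scene. Friction and masses are not known exactly. Their poses are not given: they have to be found in the camera images.
- balance: Cream two-pan trip balance, fixed: base 150 x 350 mm, 54 mm high, origin on the bench under its centre. Its y axis runs along the beam: bucket pan at y = +120 mm, counter pan at y = -120 mm; pans are 124 mm over the rim, which stands 6 mm above the pan surface. At y = 0 an upright white index plate, 80 mm wide along y, top 196 mm above the bench, two black marks and a black pointer on each face.
- beam (a joint): Beam tilt, rad. 0: bucket pan down on its stop (start); 0.12: level, pointer upright; 0.24: counter pan down on its stop, then rigid. The counter pan sinks 120 mm per rad, 29 mm in all. Pointer is between its marks from 0.068 to 0.172. Damped, settles in 1 s; each ring shifts it 0.08. Between stops the pan resists a push with just 0.1 to 2.5 N, so this reading shows a press on the stem.
- counter_pan_top (a point): Centre of the counter pan's upper surface, moving with it. On it a steel carrier: foot 64 mm across, seat 30 mm across with its top 16 mm above the pan surface, then a stem 7 mm thick, its last 4 mm narrowing to a tip 4.4 mm across, 57 mm above the pan surface. The carrier was set down by hand: the stem is up to 8 mm off the pan centre along the balance's x and y, unmeasured: see or feel for it.
- bucket_pan_top (a point): Centre of the bucket pan's upper surface, moving with it; it rises as the counter pan sinks. (The carrier on the counter pan has a magnetic foot that holds against about 4 N sideways, then slips.)
- bucket: Aluminium centrifuge bucket, 74 mm across, with four blue-capped tubes, 118 mm high in all, loose on the bucket pan; origin under its centre. It outweighs carrier and foot by 1.7 to 3.3 ring weights, so two or three rings are needed.
- ring0: Loose plain steel ring weight, 50 g: 32 mm outside, hole 11 mm, 9 mm thick, lying flat in the tray; origin at the centre of its underside, z axis up. All four are alike.
- ring1: Loose plain steel ring weight, 50 g: 32 mm outside, hole 11 mm, 9 mm thick, lying flat in the tray; origin at the centre of its underside, z axis up. All four are alike.
- ring2: Loose plain steel ring weight, 50 g: 32 mm outside, hole 11 mm, 9 mm thick, lying flat in the tray; origin at the centre of its underside, z axis up. All four are alike.
- ring3: Loose plain steel ring weight, 50 g: 32 mm outside, hole 11 mm, 9 mm thick, lying flat in the tray; origin at the centre of its underside, z axis up. All four are alike.
- tray: Shallow white tray, fixed: 220 mm (x) x 300 mm (y), floor 3 mm thick, lip 9 mm above the bench; origin on the bench under its centre. Six places, two along x (+-45 mm) by three along y (0, +-88 mm), hold four rings, a knobbed weight and a cap in any order.
- knob_weight: Brass knobbed weight, 26 mm across, 40 mm high, standing in the tray; leave alone. Origin under its centre.
- cap: White solid screw cap, 34 mm across, 12 mm high, lying in the tray; leave alone. Origin under its centre.
- reagent: Amber bottle 60 mm across, 150 mm high, on the bench; leave alone. Origin under its centre.
- beaker: Glass beaker 72 mm across, 90 mm high; leave alone. Origin under its centre.
- tip_box: Grey box with clear lid, 87 x 122 x 67 mm; leave alone. Origin under its centre.
- tube_rack: Steel rack with blue-capped tubes, 75 x 124 mm, 108 mm high; leave alone. Origin under its centre.
- tweezers: Steel tweezers 120 mm long lying on the bench; leave alone. Origin under the middle.

How it is judged:
On the way, in this order (a step that is already met when the one before it is completed fails the run):
1. a first ring is threaded on the stem, lies flat on the carrier's seat and is let go (((z of ring0 in the frame of counter_pan_top between 0.0145 and 0.0185 m and horizontal distance between ring0 and counter_pan_top below 0.017 m and angle between ring0's own z axis and vertical below 0.08 rad and linear speed of ring0 below 0.03 m/s and contact force between the fingers and ring0 below 0.05 N) or (z of ring1 in the frame of counter_pan_top between 0.0145 and 0.0185 m and horizontal distance between ring1 and counter_pan_top below 0.017 m and angle between ring1's own z axis and vertical below 0.08 rad and linear speed of ring1 below 0.03 m/s and contact force between the fingers and ring1 below 0.05 N) or (z of ring2 in the frame of counter_pan_top between 0.0145 and 0.0185 m and horizontal distance between ring2 and counter_pan_top below 0.017 m and angle between ring2's own z axis and vertical below 0.08 rad and linear speed of ring2 below 0.03 m/s and contact force between the fingers and ring2 below 0.05 N) or (z of ring3 in the frame of counter_pan_top between 0.0145 and 0.0185 m and horizontal distance between ring3 and counter_pan_top below 0.017 m and angle between ring3's own z axis and vertical below 0.08 rad and linear speed of ring3 below 0.03 m/s and contact force between the fingers and ring3 below 0.05 N))), for 0.2 s.
2. after it, a second ring is threaded on, lies flat on the first and is let go (((z of ring0 in the frame of counter_pan_top between 0.0235 and 0.0275 m and horizontal distance between ring0 and counter_pan_top below 0.017 m and angle between ring0's own z axis and vertical below 0.08 rad and linear speed of ring0 below 0.03 m/s and contact force between the fingers and ring0 below 0.05 N) or (z of ring1 in the frame of counter_pan_top between 0.0235 and 0.0275 m and horizontal distance between ring1 and counter_pan_top below 0.017 m and angle between ring1's own z axis and vertical below 0.08 rad and linear speed of ring1 below 0.03 m/s and contact force between the fingers and ring1 below 0.05 N) or (z of ring2 in the frame of counter_pan_top between 0.0235 and 0.0275 m and horizontal distance between ring2 and counter_pan_top below 0.017 m and angle between ring2's own z axis and vertical below 0.08 rad and linear speed of ring2 below 0.03 m/s and contact force between the fingers and ring2 below 0.05 N) or (z of ring3 in the frame of counter_pan_top between 0.0235 and 0.0275 m and horizontal distance between ring3 and counter_pan_top below 0.017 m and angle between ring3's own z axis and vertical below 0.08 rad and linear speed of ring3 below 0.03 m/s and contact force between the fingers and ring3 below 0.05 N))), for 0.2 s.
At the end, for the whole second after the job is handed in: The pointer rests between its marks (beam between 0.068 and 0.172 rad, still); every ring either is threaded on the stem, flat in the stack, or lies flat within 20 mm of where it began; the bucket stands upright within 20 mm of the centre of its pan; everything is let go (value of joint beam between 0.068 and 0.172 rad and velocity of joint beam between -0.03 and 0.03 rad/s and horizontal distance between bucket and bucket_pan_top below 0.02 m and angle between bucket's own z axis and vertical below 0.1 rad and ((z of ring0 in the frame of counter_pan_top between 0.0145 and 0.037 m and horizontal distance between ring0 and counter_pan_top below 0.017 m and angle between ring0's own z axis and vertical below 0.08 rad and linear speed of ring0 below 0.03 m/s) or (distance of ring0 from where it was at the start of the episode below 0.02 m and angle between ring0's own z axis and vertical below 0.1 rad)) and ((z of ring1 in the frame of counter_pan_top between 0.0145 and 0.037 m and horizontal distance between ring1 and counter_pan_top below 0.017 m and angle between ring1's own z axis and vertical below 0.08 rad and linear speed of ring1 below 0.03 m/s) or (distance of ring1 from where it was at the start of the episode below 0.02 m and angle between ring1's own z axis and vertical below 0.1 rad)) and ((z of ring2 in the frame of counter_pan_top between 0.0145 and 0.037 m and horizontal distance between ring2 and counter_pan_top below 0.017 m and angle between ring2's own z axis and vertical below 0.08 rad and linear speed of ring2 below 0.03 m/s) or (distance of ring2 from where it was at the start of the episode below 0.02 m and angle between ring2's own z axis and vertical below 0.1 rad)) and ((z of ring3 in the frame of counter_pan_top between 0.0145 and 0.037 m and horizontal distance between ring3 and counter_pan_top below 0.017 m and angle between ring3's own z axis and vertical below 0.08 rad and linear speed of ring3 below 0.03 m/s) or (distance of ring3 from where it was at the start of the episode below 0.02 m and angle between ring3's own z axis and vertical below 0.1 rad))); the robot touches nothing.
It fails at once if a ring presses or strikes the balance or its carrier with more than 10 N (contact force between any of ring0, ring1, ring2, ring3 and balance above 10 N).
It fails at once if the robot presses or knocks the balance with more than 10 N (contact force between the arm and balance above 10 N).
It fails at once if the robot touches the bucket with more than 2 N (contact force between the arm and bucket above 2 N).
It fails at once if two rings are gripped at once ((contact force between the fingers and ring0 above 5 N and contact force between the fingers and ring1 above 5 N) or (contact force between the fingers and ring0 above 5 N and contact force between the fingers and ring2 above 5 N) or (contact force between the fingers and ring0 above 5 N and contact force between the fingers and ring3 above 5 N) or (contact force between the fingers and ring1 above 5 N and contact force between the fingers and ring2 above 5 N) or (contact force between the fingers and ring1 above 5 N and contact force between the fingers and ring3 above 5 N) or (contact force between the fingers and ring2 above 5 N and contact force between the fingers and ring3 above 5 N)).
It fails at once if a bystander is moved more than 20 mm or tipped over (distance of any of knob_weight, cap, reagent, beaker, tip_box, tube_rack, tweezers from where it was at the start of the episode above 0.02 m or angle between any of knob_weight, cap, reagent, beaker, tip_box, tube_rack, tweezers's own z axis and vertical above 0.4 rad).
It also fails if it takes over 72 s, if anything falls off the work surface, if the arm or the gripper's body presses on something with over 40 N, if the wrist force passes 120 N, or if a joint passes its speed limit or range.

### The arm

A 7-joint arm with a two-finger parallel gripper is mounted at the origin on the work surface. World frame = base frame: x ahead of the robot, y to its left, z up, the work surface at z = 0. Lengths are in m, angles in rad, forces in N, time in s.
With the tool pointing down it reaches from about 0.35 to 0.9 m from the base axis. Payload 7.2 kg.
Tool frame: the origin (TCP) lies at the very end of the fingers, on their centre line; the grasp point (between the pads) lies 19 mm behind it; x points along the fingers, z is the direction in which the jaws open and shut, and the axes are right-handed (so a half turn about x gives the same grasp; the last joint's range is limited). The gripper opens to 85 mm and grips with 20 to 120 N. Pads are 22 mm wide; open, the fingers measure 114 mm over their backs; the gripper's body (76 mm by 85 mm) begins 54 mm behind the grasp point. The pads swing forward as they close: fully open they stand 13 mm farther back than shut.
Start: joints at [1.109, 0.411, -0.013, 1.596, 0.006, 1.134, -0.082], TCP at [0.24, -0.577, 0.231] pointing down, gripper open.
Joint ranges: [-2.95, 2.95], [-0.29, 1.99], [-1.47, 1.44], [0.14, 2.54], [-1.03, 4.17], [0.13, 1.85], [-2.86, 2.86]. Speed limits (rad/s): [2.39, 2.39, 3.01, 3.01, 3.14, 3.14, 3.14].

### API

Orientations are given as a unit quaternion [x, y, z, w].
In Python, from workcell import get_state, vision, ticket gives the robot as it stands.
- The arm moves only by the shell command python3 -m crank 'ROWS' [FORCE]. ROWS is JSON, a list of rows, each a list of 5 numbers: the shift along the tool's x, y, z in cm, then the turn about the tool's x in degrees, then the closure in counts, from 0 (fully open) to 255 (shut). In form: [[tx, ty, tz, roll, hand], ...]. A call has 1 to 5 rows; each row shifts and turns the commanded pose from where the row before left it, along the tool's axes as they then stand; what a row does not reach is not made up. A row lasts 1/10 s, in which the tool goes at most 50 mm and 8.59 degrees, less where a joint would pass 70% of its speed; a pose out of reach is approached as far as the arm can. A call is refused whole if a number of a shift passes 5 or a number of a turn 8.59, either way. A call with a gripper value outside its range is refused whole. The fingers move at their own pace and stop on an object; FORCE is the grip in N (left out, the last holds). Time passes only in rows, so rows that do not move let the fingers close. It gives the time, the measured TCP pose, the force and the opening at its end, in the units of the state.
- get_state(): the state, without advancing time (a new reading comes with each control period).
- vision.capture(name): name is "scene" or "top" or "wrist"; returns a dict with "pixels" (480x640x3 uint8, blue, green, red), "range_z" (480x640 float32, m along the optical axis (not along the pixel's ray), 0 where there is no reading), "mtx" (3x3 intrinsics, pixels), "D" ([k1, k2, p1, p2, k3] as OpenCV has them; the pictures are not rectified), "cam_to_world" (4x4, takes a point from camera to world coordinates). Camera axes: x right, y up, looking along -z (the intrinsics and any distortion apply to the point x, -y, -z); pixel columns grow to the right and rows downward; lengths in m; the calibration is good to about 2 mm. A picture is of the moment at which its call begins.
- ticket.sign_off(): hands the job in, once; it reports no verdict.
Trained networks look in the newest picture that a camera, given by its name, has taken for a name from the list of things; names that differ only in an ending like _2 or _b are one class to them, and where a whole thing is asked for, a point or a joint stands for the part that bears it (a point fixed in the world has none). Each returns a list of dicts, best first, with "score" (0 to 1); they miss things now and then, are a little off and sometimes report something else, mostly with a low value. They report only what shows in the picture. A call takes as long as a camera call.
- vision.look_for(target, camera): "point" ([x, y, z] in m, in the coordinates of the camera as it stood for that picture, good to about 4 mm: the middle of the surface that is visible of it).
- vision.regions_of(target, camera): "pixels" (480x640 bool, what is visible of it).
The state is a dict: "clock": time; "qpos": joint angles; "dq": joint speeds; "tau": joint torques, N m; "eef_pos": TCP position; "eef_rot": TCP orientation; "ft_force": force on the tool from outside, world axes, zero at the start; "torque": the same for the moment, N m; "finger_gap": finger opening in m.
Only numpy, scipy, OpenCV 4.12 (cv2) and the standard library are available. Lean on these libraries where they do the work, as an engineer would, in place of code of your own. Each camera call takes 0.05 s, during which the arm holds its last target. There are 200 camera calls.

## Working session

There is one attempt and no reset: what is moved stays moved. The work goes in short steps, Python scripts to look and compute and a shell command to move; the robot and the scene stay as the last step left them, time stands still between calls to the robot, and variables do not carry over. Pictures are saved under pics/ and viewed, about 8 in all and at most 12, crops included, and the job is handed in when it is done.

```bash
mkdir -p pics; ls
cat > h.py <<'E'
import numpy as np, cv2
from workcell import get_state, vision, ticket
from scipy.spatial.transform import Rotation as R
def world(c,mask=None):
    h,w=c['range_z'].shape
    v,u=np.mgrid[0:h,0:w] if mask is None else (None,None)
    if mask is not None: v,u=np.nonzero(mask)
    z=c['range_z'][v,u].ravel()
    p=cv2.undistortPoints(np.stack([u.ravel(),v.ravel()],1).astype(float)[:,None],c['mtx'],np.array(c['D']))[:,0]
    P=np.stack([p[:,0]*z,-p[:,1]*z,-z],1)
    T=np.array(c['cam_to_world']); P=P@T[:3,:3].T+T[:3,3]
    P[z==0]=np.nan
    return P
def tow(c,p):
    T=np.array(c['cam_to_world']); return T[:3,:3]@np.array(p)+T[:3,3]
E
python3 - <<'E'
from h import *
s=get_state();print({k:np.round(v,3) for k,v in s.items()}); print(R.from_quat(s['eef_rot']).as_matrix().round(3))
ims=[]
for n in ['scene','top']:
    c=vision.capture(n); cv2.imwrite(f'pics/{n}0.png',c['pixels'])
    for t in ['ring0','knob_weight','cap','tray','balance','counter_pan_top','bucket','bucket_pan_top','reagent','beaker','tip_box','tube_rack']:
        print(n,t,[(round(d['score'],2),tow(c,d['point']).round(3).tolist()) for d in vision.look_for(t,n)[:5]])
E
```

```text
pics
{'clock': np.float64(0.0), 'qpos': array([ 1.109,  0.412, -0.013,  1.597,  0.006,  1.134, -0.082]), 'dq': array([-0.001,  0.   , -0.   ,  0.001,  0.002, -0.001,  0.001]), 'tau': array([-0.0000e+00, -6.0063e+01,  6.8200e-01, -2.9940e+01,  1.4000e-02,
        1.1000e-02,  0.0000e+00]), 'eef_pos': array([ 0.24 , -0.577,  0.23 ]), 'eef_rot': array([ 0.393,  0.589, -0.392,  0.588]), 'ft_force': array([ 0.173, -0.864,  0.174]), 'torque': array([ 0.012,  0.008, -0.03 ]), 'finger_gap': np.float64(0.085)}
[[-0.001  0.923  0.384]
 [ 0.001  0.384 -0.923]
 [-1.    -0.    -0.002]]
scene ring0 [(0.66, [0.778, -0.154, 0.067]), (0.57, [0.464, -0.225, 0.012]), (0.5, [0.475, -0.313, 0.017]), (0.44, [0.447, -0.133, 0.01])]
scene knob_weight [(0.54, [0.563, -0.304, 0.026])]
scene cap [(0.71, [0.539, -0.12, 0.018])]
scene tray [(0.92, [0.515, -0.234, 0.004])]
scene balance [(0.73, [0.544, 0.194, 0.059])]
scene counter_pan_top [(0.75, [0.538, 0.15, 0.126])]
scene bucket [(0.74, [0.52, 0.379, 0.167])]
scene bucket_pan_top [(0.74, [0.449, -0.131, 0.009]), (0.71, [0.53, 0.382, 0.091])]
scene reagent [(0
[... 161 characters left out ...]
06])]
top ring0 [(0.7, [0.477, -0.309, 0.014]), (0.7, [0.448, -0.133, 0.018]), (0.59, [0.558, -0.2, 0.009])]
top knob_weight [(0.57, [0.56, -0.293, 0.027])]
top cap [(0.56, [0.543, -0.115, 0.017])]
top tray [(0.94, [0.505, -0.212, 0.001]), (0.38, [0.536, 0.158, 0.123]), (0.31, [0.78, -0.148, 0.048])]
top balance [(0.95, [0.515, 0.256, 0.078])]
top counter_pan_top [(0.64, [0.534, 0.156, 0.122])]
top bucket [(0.84, [0.494, 0.382, 0.183])]
top bucket_pan_top [(0.57, [0.507, 0.376, 0.093])]
top reagent [(0.55, [0.728, -0.272, 0.097])]
top beaker [(0.93, [0.778, -0.144, 0.047]), (0.27, [0.497, 0.381, 0.184])]
top tip_box [(0.72, [0.791, 0.029, 0.068])]
top tube_rack [(0.71, [0.75, 0.213, 0.057])]
```

View pics/top0.png

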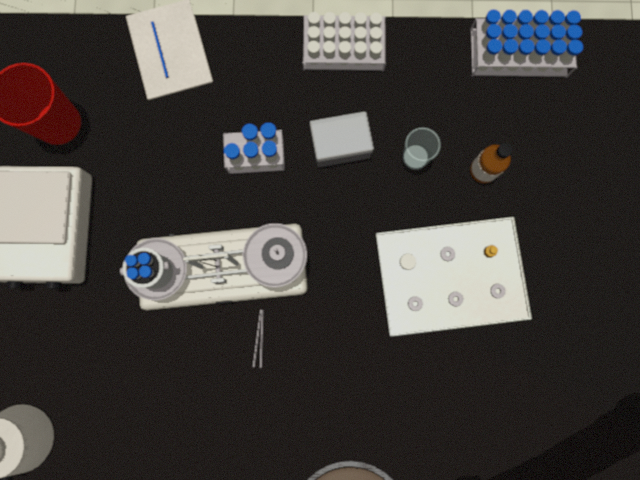

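View pics/scene0.png

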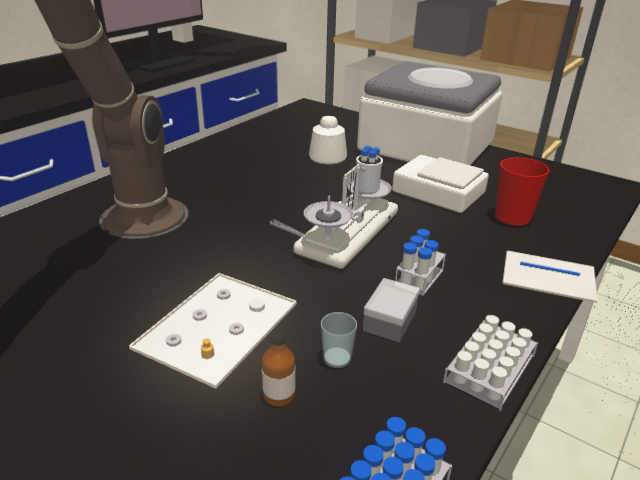

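Top view: rings at about (447,254), (415,303), (455,298) and (498,291); cap (408,261), knob (490,251), carrier stem (277,253), bucket (147,268). The scene view agrees.

Run:
```python
from h import *
for n in ['top','scene']:
    c=vision.capture(n)
    for t in ['ring0','counter_pan_top','tray','knob_weight','cap','bucket']:
        for d in vision.regions_of(t,n)[:5]:
            P=world(c,d['pixels']); P=P[~np.isnan(P[:,0])]
            (cx,cy),wh,a=cv2.minAreaRect(P[:,:2].astype(np.float32)) 
            print(n,t,round(d['score'],2),len(P),'med',np.median(P,0).round(4),'box',np.round([cx,cy,*wh,a],3),'z',np.percentile(P[:,2],[2,50,98]).round(3))
    P=world(c); P=P[~np.isnan(P[:,0])]
    q=P[np.hypot(P[:,0]-.537,P[:,1]-.152)<.075]
    for a,b in [(.10,.128),(.128,.14),(.14,.155),(.155,.18),(.18,.23)]:
        m=(q[:,2]>a)&(q[:,2]<b)
        if m.sum(): print(n,a,b,m.sum(),q[m].mean(0).round(4),((q[m].min(0)+q[m].max(0))/2).round(4),np.ptp(q[m],axis=0).round(3))
```

```text
top ring0 0.68 174 med [ 0.4746 -0.3095  0.0125] box [ 0.475 -0.31   0.031  0.03   9.139] z [0.003 0.012 0.017]
top ring0 0.67 163 med [ 0.554  -0.2037  0.0125] box [ 0.553 -0.204  0.029  0.03   4.43 ] z [0.004 0.012 0.017]
top ring0 0.53 164 med [ 0.4582 -0.2192  0.0126] box [ 4.5800e-01 -2.1800e-01  3.0000e-02  3.0000e-02  8.8281e+01] z [0.007 0.013 0.017]
top ring0 0.49 170 med [ 0.4466 -0.1334  0.0127] box [ 0.447 -0.134  0.03   0.03   3.655] z [0.003 0.013 0.017]
top counter_pan_top 0.68 183 med [ 0.5355 -0.1175  0.0158] box [ 5.3600e-01 -1.1700e-01  2.9000e-02  3.1000e-02  8.9592e+01] z [0.011 0.016 0.02 ]
top counter_pan_top 0.64 3102 med [0.5322 0.1588 0.1225] box [ 0.534  0.164  0.133  0.123 63.215] z [0.117 0.122 0.138]
top tray 0.83 13594 med [ 0.5052 -0.2169  0.0043] box [ 0.508 -0.217  0.226  0.307  7.262] z [-0.001  0.004  0.012]
top tray 0.37 2653 med [0.7876 0.0275 0.0675] box [ 0.804  0.024  0.101  0.133 11.17 ] z [0.012 0.068 0.072]
top knob_weight 0.61 152 med [ 0.5578 -0.2901  0.0279] box [ 5.5900e-01 -2.9300e-01  2.5000e-02  2.3000e-02  2.6676e+01] z [0.006 0.028
[... 1593 characters left out ...]
0.1223  0.0156] box [ 5.3700e-01 -1.1700e-01  3.7000e-02  3.9000e-02  5.6934e+01] z [0.004 0.016 0.02 ]
scene bucket 0.68 913 med [0.5168 0.3763 0.1648] box [ 0.398  0.557  0.066  0.525 32.575] z [0.097 0.165 0.211]
scene bucket 0.64 175 med [ 0.4805 -0.3114  0.0113] box [ 4.7900e-01 -3.1000e-01  3.2000e-02  3.2000e-02  4.4917e+01] z [0.003 0.011 0.015]
scene 0.1 0.128 835 [0.5332 0.1593 0.123 ] [0.5334 0.1604 0.1223] [0.124 0.126 0.011]
scene 0.128 0.14 150 [0.5399 0.152  0.1322] [0.5344 0.1557 0.1338] [0.123 0.123 0.012]
scene 0.14 0.155 18 [0.5377 0.1516 0.1461] [0.5372 0.1476 0.1463] [0.009 0.027 0.013]
scene 0.155 0.18 23 [0.5387 0.1519 0.1681] [0.5383 0.1528 0.168 ] [0.007 0.01  0.024]
```

```bash
python3 -m crank '[[0,0,0,7.54,0],[0,0,0,7.54,0],[0,0,0,7.54,0],[0,1.7,-3.7,0,0],[0,1.7,-3.7,0,0]]' 30 && python3 -m crank '[[0,1.7,-3.7,0,0],[0,1.7,-3.7,0,0],[0,1.7,-3.7,0,0],[0,1.7,-3.7,0,0],[0,1.7,-3.7,0,0]]' && python3 -m crank '[[0.5,1.7,-3.7,0,0],[1,1.7,-3.7,0,0],[1,1.7,-3.7,0,0],[1,1.7,-3.7,0,0],[1,1.7,-3.7,0,0]]' && python3 -m crank '[[0.5,0,0,0,0],[0,0,0,0,0],[0,0,0,0,0]]'
cat >> h.py <<'E'
def st():
    s=get_state(); print('t',round(float(s['clock']),2),'pos',np.round(s['eef_pos'],4),'F',np.round(s['ft_force'],2),'M',np.round(s['torque'],3),'gap',round(float(s['finger_gap']),4)); M=R.from_quat(s['eef_rot']).as_matrix(); print('axes x,y,z',M.T.round(3).tolist()); return s
E
python3 - <<'E'
from h import *
s=st(); c=vision.capture('wrist'); cv2.imwrite('pics/w1.png',c['pixels'])
T=np.array(c['cam_to_world']);print('cam',T.round(3).tolist())
for d in vision.regions_of('ring0','wrist')[:4]:
    P=world(c,d['pixels']); P=P[~np.isnan(P[:,0])]; P=P[(P[:,2]>.008)]
    print(round(d['score'],2),len(P),np.median(P,0).round(4),((P.min(0)+P.max(0))/2).round(4),np.ptp(P,axis=0).round(3))
E
```

```text
clock: 2.5
eef_pos: [0.2736, -0.5029, 0.2309]
eef_rot: [-0.501, -0.499, 0.501, -0.499]
ft_force: [1.3, 1.3, 0.3]
finger_gap: 0.0854
clock: 3.0
eef_pos: [0.3596, -0.3168, 0.2316]
eef_rot: [-0.5, -0.499, 0.5, -0.5]
ft_force: [-0.3, -0.6, 0.5]
finger_gap: 0.0855
clock: 3.5
eef_pos: [0.4448, -0.1319, 0.1863]
eef_rot: [0.5, 0.499, -0.5, 0.5]
ft_force: [1.0, -0.8, 1.1]
finger_gap: 0.0856
clock: 3.8
eef_pos: [0.4439, -0.1344, 0.1814]
eef_rot: [-0.5, -0.499, 0.501, -0.499]
ft_force: [0.1, -0.8, 0.2]
finger_gap: 0.0855
t 3.8 pos [ 0.4439 -0.1344  0.1814] F [ 0.08 -0.81  0.19] M [-0.062  0.024 -0.009] gap 0.0855
axes x,y,z [[-0.0, -0.0, -1.0], [1.0, -0.002, -0.0], [-0.002, -1.0, 0.001]]
cam [[-0.004, 0.953, 0.303, 0.522], [-1.0, -0.004, 0.001, -0.135], [0.002, -0.303, 0.953, 0.325], [0.0, 0.0, 0.0, 1.0]]
0.92 1001 [ 0.4582 -0.2212  0.0125] [ 0.458  -0.2216  0.0118] [0.031 0.031 0.007]
0.87 1138 [ 0.4767 -0.3112  0.0125] [ 0.4762 -0.3122  0.0114] [0.031 0.032 0.007]
0.76 1327 [ 0.5542 -0.2064  0.0126] [ 0.5539 -0.2068  0.0117] [0.031 0.031 0.007]
0.57 980 [ 0.4473 -0.1356  0.0124] [ 0.4468 -0.1359  0.0116] [0.031 0.031 0.007]
```

View pics/w1.png

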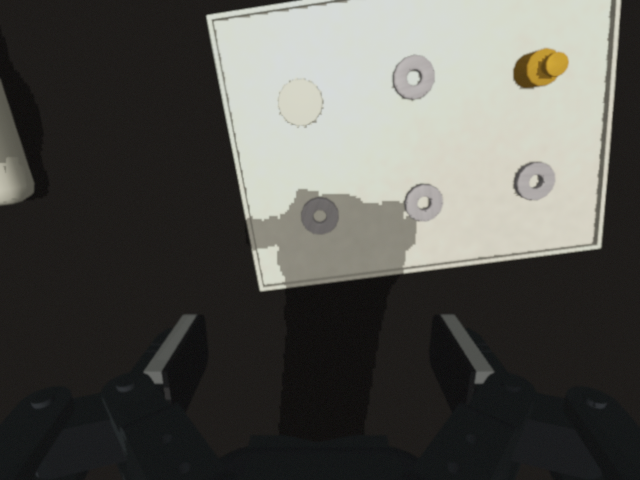

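Wrist view: ring D at (320,215) in the gripper's shadow, with the other rings at (423,202), (535,180) and (413,77). I'll half close in the air to see where the fingertips really sit relative to the TCP.

```bash
python3 -m crank '[[4,0.3,0.14,0,150],[4,0,0,0,150],[3,0,0,0,150],[0,0,0,0,150],[0,0,0,0,150]]'
python3 - <<'E'
from h import *
s=st(); c=vision.capture('wrist'); cv2.imwrite('pics/w2.png',c['pixels'])
P=world(c).reshape(480,640,3); p=np.array(s['eef_pos'])
m=(np.abs(P[...,0]-p[0])<.03)&(np.abs(P[...,1]-p[1])<.06)&(P[...,2]>.03)&(P[...,2]<.2)
Q=P[m]-p
for sg in (1,-1):
    q=Q[Q[:,1]*sg>0]; print(sg,len(q),'z',np.percentile(q[:,2],[0,1,2,5,10,50]).round(4)); l=q[q[:,2]<q[:,2].min()+.006]; print(l.min(0).round(4),l.max(0).round(4))
P=P.reshape(-1,3)
for d in vision.regions_of('ring0','wrist')[:4]:
    q=world(c,d['pixels']); q=q[q[:,2]>.008]
    print(round(d['score'],2),len(q),((q.min(0)+q.max(0))/2).round(4),np.ptp(q,axis=0).round(3))
E
```

```text
clock: 4.4
eef_pos: [0.4472, -0.1355, 0.0718]
eef_rot: [-0.5, -0.5, 0.501, -0.499]
ft_force: [-0.6, -0.2, 0.7]
finger_gap: 0.0352
t 4.4 pos [ 0.4472 -0.1355  0.0718] F [-0.58 -0.22  0.66] M [-0.018 -0.013  0.024] gap 0.0352
axes x,y,z [[-0.001, -0.0, -1.0], [1.0, -0.002, -0.001], [-0.002, -1.0, 0.0]]
1 26170 z [0.0006 0.0103 0.015  0.0265 0.0399 0.0697]
[-0.0092  0.0172  0.0006] [0.012  0.0235 0.0065]
-1 26171 z [0.0009 0.0104 0.0151 0.0266 0.04   0.0699]
[-0.0095 -0.0244  0.0009] [ 0.0116 -0.0177  0.0069]
0.93 1353 [ 0.4756 -0.3057  0.0113] [0.031 0.021 0.007]
0.91 2101 [ 0.4468 -0.1359  0.0113] [0.032 0.031 0.006]
0.9 3310 [ 0.5541 -0.2068  0.0115] [0.032 0.032 0.007]
0.57 2255 [ 0.458  -0.2215  0.0113] [0.031 0.031 0.007]
```

View pics/w2.png

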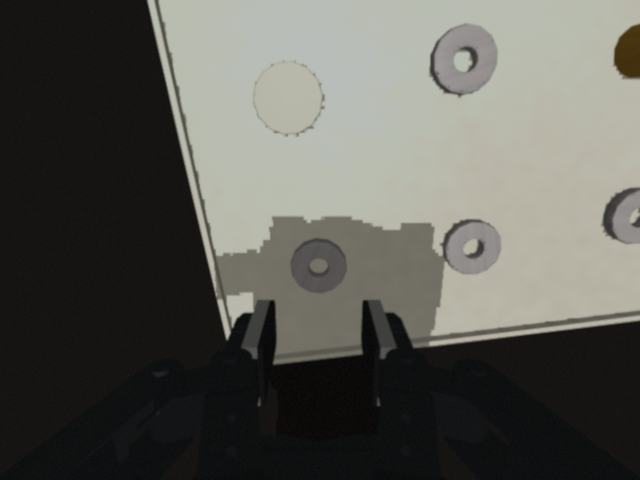

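Wrist view: the fingertips sit level with the TCP at this gap, and the ring is centred between them at (319,265). Grasping.

```bash
python3 -m crank '[[0,0,0,0,100],[2.2,0,0,0,100],[2.2,0,0,0,100],[2.2,0,0,0,100],[0,0,0,0,100]]' 30; python3 -m crank '[[0,0,0,0,200],[0,0,0,0,200],[0,0,0,0,200],[0,0,0,0,200]]' 30; python3 -m crank '[[-2,0,0,0,200],[-4,0,0,0,200],[-4,0,0,0,200],[-4,0,0,0,200],[0,0,0,0,200]]'
python3 - <<'E'
from h import *
s=st(); c=vision.capture('wrist'); cv2.imwrite('pics/w3.png',c['pixels'])
P=world(c).reshape(480,640,3); p=np.array(s['eef_pos'])
Q=P-p
m=(np.abs(Q[...,0])<.025)&(np.abs(Q[...,1])<.0155)&(np.abs(Q[...,2])<.015)
q=Q[m];print(len(q)); print(((q.min(0)+q.max(0))/2).round(4),np.ptp(q,axis=0).round(4),np.median(q,0).round(4))
for d in vision.regions_of('ring0','wrist')[:4]:
    q=world(c,d['pixels'])-p; print(round(d['score'],2),len(q),((q.min(0)+q.max(0))/2).round(4),np.ptp(q,axis=0).round(3))
E
```

```text
clock: 5.0
eef_pos: [0.4463, -0.1346, 0.0044]
eef_rot: [-0.5, -0.5, 0.501, -0.499]
ft_force: [-0.1, -0.3, 0.3]
finger_gap: 0.0517
clock: 5.4
eef_pos: [0.4481, -0.135, 0.0067]
eef_rot: [0.501, 0.499, -0.5, 0.5]
ft_force: [-2.8, 1.5, 8.1]
finger_gap: 0.0299
clock: 5.9
eef_pos: [0.4506, -0.1356, 0.1511]
eef_rot: [0.502, 0.496, -0.499, 0.503]
ft_force: [0.3, -0.3, 0.0]
finger_gap: 0.03
t 5.9 pos [ 0.4506 -0.1356  0.1511] F [ 0.34 -0.32  0.02] M [-0.038 -0.019  0.017] gap 0.03
axes x,y,z [[0.01, -0.003, -1.0], [1.0, -0.001, 0.01], [-0.001, -1.0, 0.003]]
4553
[-0.0009 -0.      0.0057] [0.0315 0.0309 0.0186] [ 0.0013 -0.0001  0.0054]
0.95 1255 [nan nan nan] [nan nan nan]
0.67 1635 [nan nan nan] [nan nan nan]
0.65 4277 [nan nan nan] [nan nan nan]
0.64 1418 [nan nan nan] [nan nan nan]
```

View pics/w3.png

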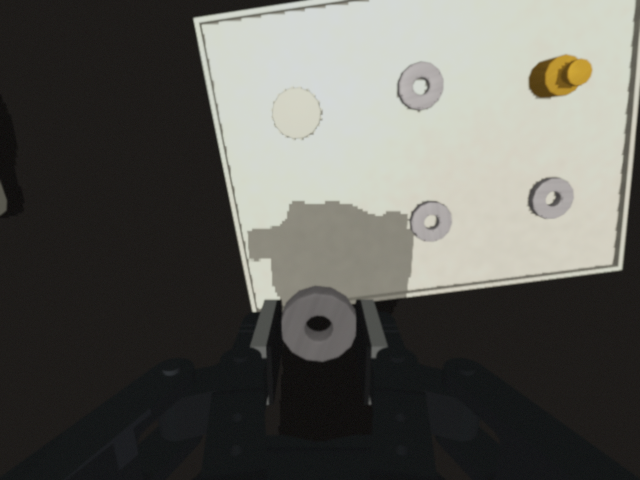

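Wrist view: the ring is held at (319,323), hole visible and about level. Moving beside the stem to measure it with the wrist camera.

```bash
python3 -m crank '[[-2,0.6,-3,0,200],[-2,0.6,-3.6,0,200],[-1,0.6,-3.6,0,200],[0,0.6,-3.6,0,200],[0,0.6,-3.6,0,200]]'; python3 -m crank '[[0,0.6,-3.6,0,200],[0,0.6,-3.6,0,200],[0,0.3,-3.6,0,200],[0,0,-0.6,0,200],[0,0,0,0,200]]';  python3 -m crank '[[0,0,0,0,200],[0,0,0,0,200]]'
cat >> h.py <<'E'
def held(c,s):
    p=np.array(s['eef_pos']); M=R.from_quat(s['eef_rot']).as_matrix()
    P=world(c).reshape(480,640,3); Q=(P-p)@M   # tool coords
    m=(np.abs(Q[...,1])<.022)&(np.abs(Q[...,2])<.0135)&(Q[...,0]>-.011)&(Q[...,0]<.002)
    q=Q[m]; A=np.c_[q[:,1:],np.ones(len(q))]
    k=np.ones(len(q),bool)
    for _ in range(6):
        a=np.linalg.lstsq(A[k],q[k,0],rcond=None)[0]; r=q[:,0]-A@a; k=np.abs(r)<.0012
    ins=q[k]
    y0,y1=np.percentile(ins[:,1],[.5,99.5])
    print('held: n',k.sum(),'slope y,z',a[:2].round(3),'top x',a[2].round(4),'y range',y0.round(4),y1.round(4),'mid',((y0+y1)/2).round(4))
    return (y0+y1)/2
def stem(c,lo=.142,hi=.2):
    P=world(c); P=P[~np.isnan(P[:,0])]
    q=P[(np.hypot(P[:,0]-.536,P[:,1]-.152)<.02)&(P[:,2]>lo)&(P[:,2]<hi)]
    if len(q): print('stem n',len(q),'zmax',q[:,2].max().round(4),'mid',((np.percentile(q,1,0)+np.percentile(q,99,0))/2).round(4),'range',np.ptp(q,axis=0).round(4))
    t=P[(np.hypot(P[:,0]-.536,P[:,1]-.152)<.02)&(P[:,2]>.172)&(P[:,2]<.19)]
    if len(t): print('tip n',len(t),'mid',((np.percentile(t,1,0)+np.percentile(t,99,0))/2).round(4),np.ptp(t,axis=0).round(4))
    d=P[(np.hypot(P[:,0]-.532,P[:,1]-.16)<.055)&(P[:,2]>.11)&(P[:,2]<.127)]
    if len(d): print('pan z',np.median(d[:,2]).round(4))
    f=P[(np.hypot(P[:,0]-.536,P[:,1]-.152)<.022)&(P[:,2]>.133)&(P[:,2]<.142)]
    if len(f): print('seat z',np.median(f[:,2]).round(4),'mid',((np.percentile(f,1,0)+np.percentile(f,99,0))/2).round(4),np.ptp(f,axis=0).round(4))
E
python3 - <<'E'
from h import *
s=st(); c=vision.capture('wrist'); cv2.imwrite('pics/w4.png',c['pixels'])
held(c,s); stem(c)
E
```

```text
clock: 6.5
eef_pos: [0.4769, 0.0404, 0.1944]
eef_rot: [-0.5, -0.5, 0.501, -0.499]
ft_force: [1.2, 0.9, -0.9]
finger_gap: 0.0297
clock: 7.0
eef_pos: [0.4915, 0.1543, 0.1939]
eef_rot: [0.499, 0.501, -0.5, 0.5]
ft_force: [-0.5, -0.6, -0.8]
finger_gap: 0.0294
clock: 7.2
eef_pos: [0.4924, 0.1514, 0.1948]
eef_rot: [-0.5, -0.499, 0.501, -0.499]
ft_force: [1.0, -0.1, -0.8]
finger_gap: 0.0297
t 7.2 pos [0.4924 0.1514 0.1948] F [ 1.01 -0.06 -0.8 ] M [-0.012 -0.009 -0.038] gap 0.0297
axes x,y,z [[-0.001, -0.001, -1.0], [1.0, -0.003, -0.001], [-0.003, -1.0, 0.001]]
held: n 3222 slope y,z [0.001 0.   ] top x -0.0055 y range -0.0156 0.014 mid -0.0008
stem n 361 zmax 0.1787 mid [0.5367 0.1505 0.1603] range [0.0071 0.0069 0.0367]
tip n 207 mid [0.5365 0.1504 0.1751] [0.0071 0.0065 0.0067]
pan z 0.1204
seat z 0.1359 mid [0.5367 0.1504 0.1361] [0.0299 0.0296 0.0087]
```

View pics/w4.png

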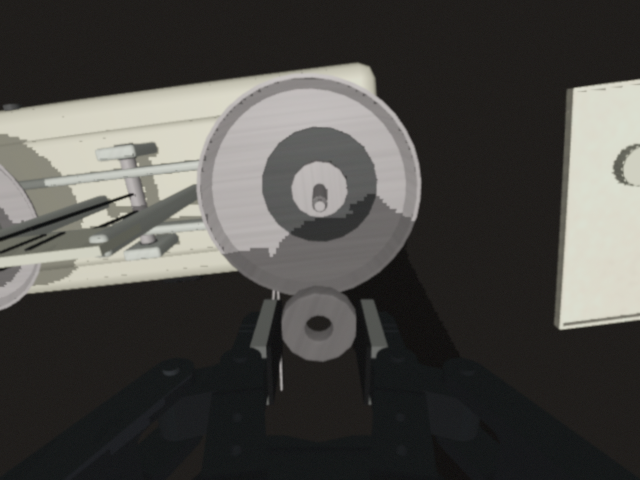

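Wrist view: stem tip at (319,205), carrier seat concentric, held ring at (319,323) and flat. Moving over the stem.

```bash
python3 -m crank '[[0,2.2,0.1,0,200],[0,2.3,0,0,200],[0,0,0,0,200],[0,0,0,0,200],[0,0,0,0,200]]'
cat > look.py <<'E'
import sys
from h import *
s=st(); c=vision.capture('wrist'); cv2.imwrite(f'pics/{sys.argv[1]}.png',c['pixels']); held(c,s); stem(c)
E
python3 look.py w5
```

```text
clock: 7.75
eef_pos: [0.5367, 0.1517, 0.1952]
eef_rot: [-0.5, -0.5, 0.501, -0.5]
ft_force: [0.1, 0.2, -1.5]
finger_gap: 0.0297
t 7.75 pos [0.5367 0.1517 0.1952] F [ 0.1   0.16 -1.49] M [ 0.042 -0.037 -0.05 ] gap 0.0297
axes x,y,z [[-0.001, -0.0, -1.0], [1.0, -0.001, -0.001], [-0.001, -1.0, 0.0]]
held: n 3198 slope y,z [0.003 0.002] top x -0.0055 y range -0.0156 0.0141 mid -0.0007
stem n 1442 zmax 0.2 mid [0.5365 0.1514 0.172 ] range [0.0317 0.03   0.0576]
pan z 0.1204
seat z 0.1359 mid [0.5381 0.1505 0.1369] [0.0275 0.0294 0.0088]
```

View pics/w5.png

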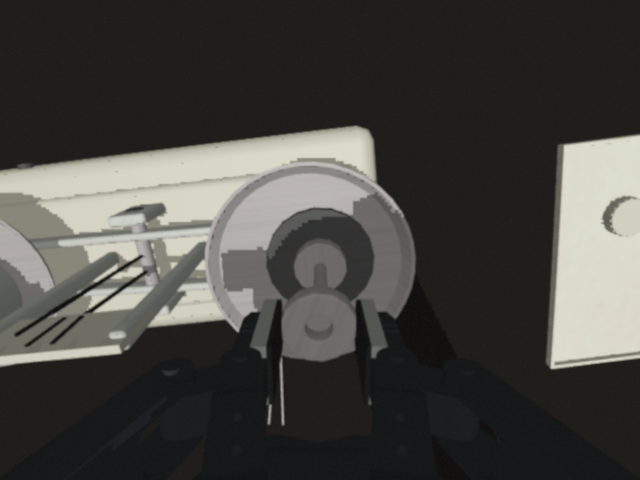

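Stem seen through the hole at (319,330). Lowering gently past the tip.

```bash
python3 -m crank '[[0.6,0,0.1,0,200],[0.5,0,0,0,200],[0.5,0,0,0,200],[0.4,0,0,0,200],[0,0,0,0,200]]'; python3 look.py w6
```

```text
clock: 8.3
eef_pos: [0.5371, 0.151, 0.1744]
eef_rot: [-0.5, -0.5, 0.501, -0.5]
ft_force: [0.2, -0.1, -0.9]
finger_gap: 0.0297
t 8.3 pos [0.5371 0.151  0.1744] F [ 0.16 -0.12 -0.89] M [0.045 0.02  0.012] gap 0.0297
axes x,y,z [[-0.001, -0.0, -1.0], [1.0, -0.001, -0.001], [-0.001, -1.0, 0.0]]
held: n 3213 slope y,z [ 0.004 -0.   ] top x -0.0055 y range -0.0157 0.014 mid -0.0008
stem n 5222 zmax 0.2 mid [0.5368 0.1513 0.1856] range [0.0317 0.0322 0.058 ]
tip n 4756 mid [0.5367 0.151  0.1808] [0.0317 0.0322 0.018 ]
pan z 0.1204
seat z 0.1359 mid [0.5412 0.1506 0.137 ] [0.0215 0.0293 0.0088]
```

```bash
python3 -m crank '[[0.9,0,0,0,200],[0.9,0,0,0,200],[0.9,0,0,0,200],[0.5,0,0,0,200],[0.1,0,0,0,200]]'; python3 -m crank '[[0.05,0,0,0,200],[0,0,0,0,200]]'; python3 look.py w7
```

```text
clock: 8.85
eef_pos: [0.537, 0.151, 0.1412]
eef_rot: [-0.5, -0.5, 0.501, -0.499]
ft_force: [-0.2, -0.1, -1.6]
finger_gap: 0.0301
clock: 9.05
eef_pos: [0.5377, 0.1512, 0.142]
eef_rot: [0.5, 0.5, -0.5, 0.5]
ft_force: [0.8, -0.6, -0.8]
finger_gap: 0.0295
t 9.05 pos [0.5377 0.1512 0.142 ] F [ 0.77 -0.58 -0.83] M [0.02  0.011 0.058] gap 0.0295
axes x,y,z [[0.0, 0.0, -1.0], [1.0, -0.001, 0.0], [-0.001, -1.0, -0.0]]
held: n 2865 slope y,z [ 0.006 -0.001] top x -0.0055 y range -0.0147 0.0142 mid -0.0003
stem n 7021 zmax 0.1999 mid [0.5382 0.1511 0.1651] range [0.0304 0.0348 0.0579]
tip n 1784 mid [0.5383 0.1513 0.1803] [0.0227 0.0348 0.0174]
pan z 0.1202
seat z 0.1358 mid [0.5416 0.1503 0.1375] [0.0222 0.0293 0.009 ]
```

```bash
python3 -m crank '[[0.1,0,0,0,200],[0.1,0,0,0,200],[0,0,0,0,200]]'; python3 -c "
from h import *
st();c=vision.capture('wrist');stem(c)"; python3 -m crank '[[0,0,0,0,170],[0,0,0,0,140],[0,0,0,0,100],[0,0,0,0,100]]' 20; python3 look.py w8
```

```text
clock: 9.4
eef_pos: [0.5375, 0.1511, 0.1398]
eef_rot: [-0.5, -0.5, 0.5, -0.5]
ft_force: [0.1, 0.3, -0.3]
finger_gap: 0.0297
t 9.4 pos [0.5375 0.1511 0.1398] F [ 0.07  0.26 -0.3 ] M [-0.025  0.023  0.016] gap 0.0297
axes x,y,z [[0.0, -0.0, -1.0], [1.0, -0.001, 0.0], [-0.001, -1.0, 0.0]]
stem n 6952 zmax 0.1989 mid [0.5379 0.151  0.1642] range [0.0304 0.035  0.0569]
tip n 1714 mid [0.5381 0.1512 0.1793] [0.0232 0.035  0.0154]
pan z 0.1202
seat z 0.1389 mid [0.5418 0.1511 0.1376] [0.0212 0.0299 0.009 ]
clock: 9.85
eef_pos: [0.5376, 0.1512, 0.1399]
eef_rot: [0.5, 0.5, -0.5, 0.5]
ft_force: [-0.7, -0.6, -1.1]
finger_gap: 0.0521
t 9.85 pos [0.5376 0.1512 0.1399] F [-0.72 -0.57 -1.1 ] M [-0.008  0.037  0.037] gap 0.0521
axes x,y,z [[0.0, 0.0, -1.0], [1.0, -0.001, 0.0], [-0.001, -1.0, -0.0]]
held: n 2861 slope y,z [ 0.006 -0.   ] top x -0.005 y range -0.0147 0.0138 mid -0.0004
stem n 4504 zmax 0.1781 mid [0.5377 0.1508 0.1597] range [0.0311 0.0314 0.036 ]
tip n 368 mid [0.5375 0.1506 0.175 ] [0.0066 0.0064 0.006 ]
pan z 0.1203
seat z 0.1391 mid [0.542  0.1511 0.1376] [0.0209 0.031  0.009 ]
```

Ring 1 is on the seat (top at 0.145) and let go. Next is ring C at (0.458, -0.2215).

```bash
python3 -m crank '[[-1,0,0,0,100],[-3,0,0,0,100],[-3,-0.2,1,0,100],[0,-0.9,4,0,100],[0,-0.9,4,0,100]]'; python3 -m crank '[[0,-0.9,4,0,100],[0,-0.9,4,0,100],[0,-0.9,4,0,100],[0,-0.9,4,0,100],[1,-0.9,4,0,100]]';  python3 -m crank '[[4,-0.9,4,0,100],[4,-0.55,4.2,0,100],[4,0,0,0,100],[0,0,0,0,100],[0,0,0,0,100]]'
cat > ring.py <<'E'
from h import *
s=st(); c=vision.capture('wrist')
for d in vision.regions_of('ring0','wrist')[:5]:
    q=world(c,d['pixels']); q=q[q[:,2]>.008]
    if len(q): print(round(d['score'],2),len(q),((q.min(0)+q.max(0))/2).round(4),np.ptp(q,axis=0).round(3))
E
python3 ring.py
```

```text
clock: 10.4
eef_pos: [0.5179, 0.0613, 0.2116]
eef_rot: [0.501, 0.5, -0.499, 0.501]
ft_force: [0.3, -1.2, -1.1]
finger_gap: 0.0521
clock: 10.9
eef_pos: [0.4727, -0.1405, 0.2017]
eef_rot: [0.501, 0.499, -0.5, 0.501]
ft_force: [1.3, -0.5, -0.5]
finger_gap: 0.0517
clock: 11.4
eef_pos: [0.4599, -0.209, 0.0913]
eef_rot: [0.5, 0.5, -0.5, 0.5]
ft_force: [0.6, 0.6, 1.3]
finger_gap: 0.0519
t 11.4 pos [ 0.4599 -0.209   0.0913] F [0.62 0.57 1.34] M [-0.008 -0.033 -0.011] gap 0.0519
axes x,y,z [[-0.001, 0.001, -1.0], [1.0, -0.0, -0.001], [-0.0, -1.0, -0.001]]
0.93 1974 [ 0.4761 -0.3117  0.0113] [0.031 0.032 0.007]
0.77 2470 [ 0.5542 -0.2073  0.0113] [0.032 0.031 0.007]
0.64 1771 [ 0.4579 -0.2219  0.0117] [0.031 0.031 0.007]
```

```bash
python3 -m crank '[[0,-0.2,1.3,0,100],[3,0,0,0,100],[3,0,0,0,100],[2.4,0,0,0,100],[0,0,0,0,100]]'; python3 -m crank '[[0,0,0,0,100],[0,0,0,0,100]]'
```

```text
clock: 12.0
eef_pos: [0.4564, -0.2228, 0.0053]
eef_rot: [0.5, 0.501, -0.501, 0.499]
ft_force: [-0.5, -0.1, -0.1]
finger_gap: 0.0517
clock: 12.2
eef_pos: [0.4588, -0.2235, 0.0083]
eef_rot: [0.501, 0.499, -0.5, 0.501]
ft_force: [0.3, 0.3, 0.7]
finger_gap: 0.0522
```

```bash
python3 -m crank '[[0.15,0,-0.1,0,100],[0,0,0,0,200],[0,0,0,0,200],[0,0,0,0,200],[0,0,0,0,200]]' 30; python3 -m crank '[[-2,0,0,0,200],[-4,0,0,0,200],[-4,0.4,-2,0,200],[-4,0.4,-3,0,200],[-4,0.4,-3.6,0,200]]'; python3 -m crank '[[-1,0.4,-4,0,200],[0,0.4,-4,0,200],[0,0.4,-4,0,200],[0,0.4,-4,0,200],[0,0.4,-4,0,200]]'; python3 -m crank '[[0,0.4,-4,0,200],[0,0.4,-4,0,200],[0,0.1,-0.4,0,200],[0,0,0,0,200],[0,0,0,0,200]]'; python3 look.py w9
```

```text
clock: 12.7
eef_pos: [0.458, -0.2219, 0.006]
eef_rot: [0.5, 0.499, -0.5, 0.5]
ft_force: [-1.3, 0.4, 8.6]
finger_gap: 0.0294
clock: 13.2
eef_pos: [0.4693, -0.1382, 0.1841]
eef_rot: [0.501, 0.499, -0.501, 0.5]
ft_force: [1.9, 0.1, -0.7]
finger_gap: 0.0293
clock: 13.7
eef_pos: [0.4894, 0.063, 0.1924]
eef_rot: [0.5, 0.499, -0.5, 0.5]
ft_force: [0.3, -0.8, -0.7]
finger_gap: 0.0302
clock: 14.2
eef_pos: [0.4985, 0.1442, 0.1918]
eef_rot: [-0.5, -0.499, 0.501, -0.5]
ft_force: [1.1, 0.1, -0.1]
finger_gap: 0.0298
t 14.2 pos [0.4985 0.1442 0.1918] F [ 1.07  0.08 -0.12] M [0.    0.006 0.011] gap 0.0298
axes x,y,z [[-0.0, -0.001, -1.0], [1.0, -0.002, -0.0], [-0.002, -1.0, 0.001]]
held: n 3268 slope y,z [ 0.005 -0.001] top x -0.0062 y range -0.0146 0.0151 mid 0.0003
stem n 2856 zmax 0.1788 mid [0.5366 0.1506 0.1599] range [0.0311 0.0313 0.0367]
tip n 205 mid [0.5364 0.1506 0.1751] [0.0071 0.0065 0.0067]
pan z 0.1203
seat z 0.1375 mid [0.5422 0.1483 0.1384] [0.0249 0.0266 0.0072]
```

```bash
python3 -m crank '[[0,2,-0.6,0,200],[0,1.8,0,0,200],[0,0,0,0,200],[0,0,0,0,200]]'; python3 look.py w10
```

```text
clock: 14.65
eef_pos: [0.5363, 0.1501, 0.1917]
eef_rot: [-0.5, -0.499, 0.501, -0.499]
ft_force: [0.6, -0.4, -0.8]
finger_gap: 0.0297
t 14.65 pos [0.5363 0.1501 0.1917] F [ 0.56 -0.39 -0.84] M [0.004 0.034 0.037] gap 0.0297
axes x,y,z [[-0.001, -0.001, -1.0], [1.0, -0.003, -0.001], [-0.003, -1.0, 0.001]]
held: n 3270 slope y,z [ 0.003 -0.001] top x -0.0062 y range -0.0145 0.0152 mid 0.0003
stem n 6286 zmax 0.2 mid [0.5373 0.1502 0.1711] range [0.0314 0.0334 0.058 ]
tip n 10 mid [0.5402 0.1499 0.1894] [0.0214 0.0156 0.001 ]
pan z 0.1204
seat z 0.1389 mid [0.542  0.1506 0.1375] [0.0202 0.0304 0.0089]
```

View pics/w10.png

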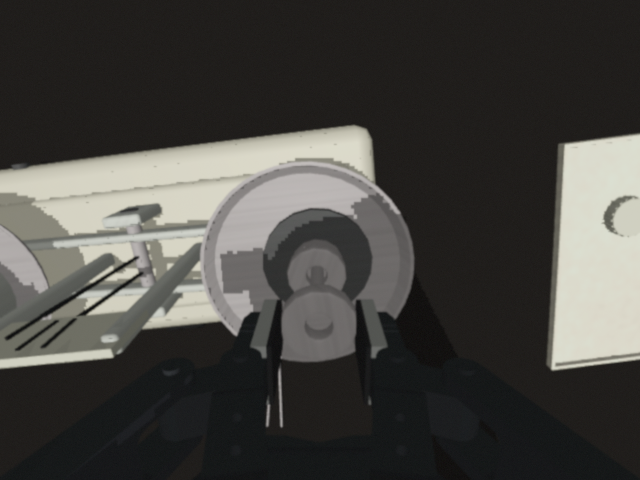

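Ring 1 lies flat on the seat and the stem shows in the hole at (318,325). Lowering.

```bash
python3 -m crank '[[0.6,0,0,0,200],[0.5,0,0,0,200],[0.4,0,0,0,200],[0.3,0,0,0,200],[0,0,0,0,200]]'; python3 look.py w11; python3 -m crank '[[0.8,0,0,0,200],[0.8,0,0,0,200],[0.6,0,0,0,200],[0.1,0,0,0,200],[0,0,0,0,200]]'; python3 look.py w12
```

```text
clock: 15.2
eef_pos: [0.5362, 0.1514, 0.1734]
eef_rot: [-0.5, -0.5, 0.5, -0.5]
ft_force: [0.7, -0.3, -0.4]
finger_gap: 0.0294
t 15.2 pos [0.5362 0.1514 0.1734] F [ 0.71 -0.26 -0.41] M [-0.019  0.005 -0.015] gap 0.0294
axes x,y,z [[-0.001, -0.0, -1.0], [1.0, -0.001, -0.001], [-0.001, -1.0, 0.0]]
held: n 3277 slope y,z [ 0.005 -0.002] top x -0.0062 y range -0.0145 0.0152 mid 0.0004
stem n 6877 zmax 0.2 mid [0.5373 0.1517 0.1708] range [0.0316 0.0335 0.058 ]
tip n 4894 mid [0.5371 0.1515 0.1809] [0.0316 0.0329 0.0179]
pan z 0.1204
seat z 0.1392 mid [0.544  0.1514 0.1375] [0.0168 0.0308 0.009 ]
clock: 15.75
eef_pos: [0.5364, 0.1514, 0.1506]
eef_rot: [-0.5, -0.5, 0.5, -0.5]
ft_force: [1.1, -0.5, -0.3]
finger_gap: 0.0299
t 15.75 pos [0.5364 0.1514 0.1506] F [ 1.12 -0.51 -0.25] M [ 0.006 -0.035 -0.036] gap 0.0299
axes x,y,z [[-0.001, -0.0, -1.0], [1.0, -0.001, -0.001], [-0.001, -1.0, 0.0]]
held: n 2940 slope y,z [ 0.004 -0.003] top x -0.0062 y range -0.0142 0.0152 mid 0.0005
stem n 7684 zmax 0.1983 mid [0.5378 0.1513 0.1694] range [0.0311 0.0356 0.0563]
tip n 1891 mid [0.5373 0.1516 0.1811] [0.0233 0.0354 0.018 ]
pan z 0.1202
seat z 0.1391 mid [0.5424 0.151  0.1376] [0.0208 0.0308 0.0089]
```

```bash
python3 -m crank '[[0.1,0,0,0,200],[0.12,0,0,0,200],[0,0,0,0,200]]'; python3 -m crank '[[0,0,0,0,170],[0,0,0,0,140],[0,0,0,0,100],[0,0,0,0,100],[0,0,0,0,100]]' 20; python3 look.py w13;  python3 -m crank '[[-1,0,0,0,100],[-3,0,0,0,100],[-2,-2,0,0,100],[0,-2,0,0,100],[0,0,0,0,100]]'; python3 look.py w14
```

```text
clock: 16.1
eef_pos: [0.5367, 0.1514, 0.1488]
eef_rot: [0.5, 0.5, -0.5, 0.5]
ft_force: [-1.0, 0.2, -0.4]
finger_gap: 0.0296
clock: 16.6
eef_pos: [0.5367, 0.1514, 0.1489]
eef_rot: [0.5, 0.5, -0.5, 0.5]
ft_force: [0.2, -0.2, -0.1]
finger_gap: 0.0518
t 16.6 pos [0.5367 0.1514 0.1489] F [ 0.22 -0.16 -0.08] M [-0.014 -0.016  0.025] gap 0.0518
axes x,y,z [[0.0, 0.0, -1.0], [1.0, -0.001, 0.0], [-0.001, -1.0, -0.0]]
held: n 51 slope y,z [0.17  0.129] top x -0.0037 y range 0.0008 0.0037 mid 0.0022
stem n 3901 zmax 0.1705 mid [0.5376 0.1511 0.1558] range [0.0314 0.0318 0.0285]
pan z 0.1123
seat z 0.1366 mid [0.5421 0.1506 0.1375] [0.0216 0.0318 0.009 ]
clock: 17.15
eef_pos: [0.4951, 0.1519, 0.2103]
eef_rot: [0.5, 0.5, -0.5, 0.5]
ft_force: [0.7, 0.1, 0.1]
finger_gap: 0.0516
t 17.15 pos [0.4951 0.1519 0.2103] F [0.67 0.13 0.13] M [-0.056  0.004 -0.014] gap 0.0516
axes x,y,z [[0.001, -0.0, -1.0], [1.0, 0.0, 0.001], [0.0, -1.0, 0.0]]Traceback (most recent call last):
  File "look.py", line 3, in <module>
    s=st(); c=vision.capture('wrist'); cv2.imwrite(f'pics/{sys.argv[1]}.png',c['pixels']); hel
[... 151 characters left out ...]
  y0,y1=np.percentile(ins[:,1],[.5,99.5])
          ~~~~~~~~~~~~~^^^^^^^^^^^^^^^^^^^^
    return _quantile_unchecked(
        a, q, axis, out, overwrite_input, method, keepdims, weights)
    return _ureduce(a,
                    func=_quantile_ureduce_func,
    ...<5 lines>...
                    overwrite_input=overwrite_input,
                    method=method)
    r = func(a, **kwargs)
    result = _quantile(arr,
                       quantiles=q,
    ...<2 lines>...
                       out=out,
                       weights=wgt)
    slices_having_nans = np.isnan(arr[-1, ...])
                                  ~~~^^^^^^^^^
IndexError: index -1 is out of bounds for axis 0 with size 0
```

View pics/w14.png

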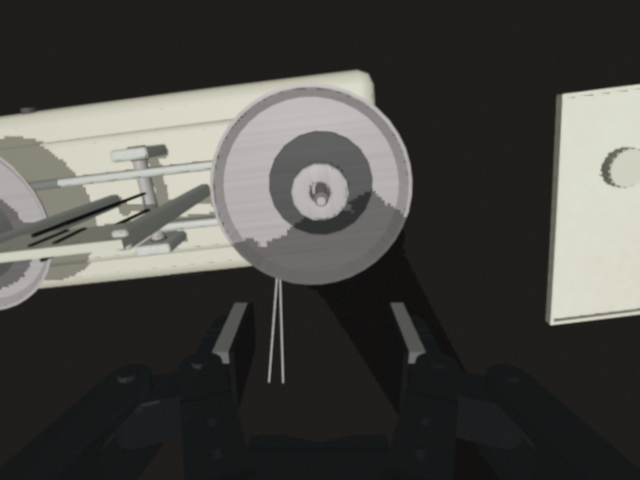

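Two rings are stacked flat around the stem at (321,195) and the pan has sunk. Measuring the settled tilt.

```bash
python3 -m crank '[[0,0,0,0,100],[0,0,0,0,100],[0,0,0,0,100],[0,0,0,0,100],[0,0,0,0,100]]'
python3 - <<'E'
from h import *
for n in ('wrist','top','scene'):
    c=vision.capture(n); P=world(c); P=P[~np.isnan(P[:,0])]
    if n=='scene': cv2.imwrite('pics/s2.png',c['pixels']); 
    r=np.hypot(P[:,0]-.532,P[:,1]-.16); r2=np.hypot(P[:,0]-.537,P[:,1]-.151)
    d=P[(r<.055)&(r2>.036)&(P[:,2]>.08)&(P[:,2]<.135)]; print(n,'pan',len(d),np.median(d[:,2]).round(4))
    t=P[(r2<.012)&(P[:,2]>.14)]; print('tip z',np.percentile(t[:,2],99).round(4))
    g=P[(r2<.014)&(r2>.007)&(P[:,2]>.125)&(P[:,2]<.16)]; print('ring top',np.median(g[:,2]).round(4))
E
```

```text
clock: 17.7
eef_pos: [0.4967, 0.1515, 0.2085]
eef_rot: [-0.5, -0.5, 0.5, -0.5]
ft_force: [0.1, 0.5, 0.1]
finger_gap: 0.0522
wrist pan 13941 0.1121
tip z 0.1696
ring top 0.146
top pan 5 0.1113
tip z 0.6003
ring top nan
scene pan 329 0.1136
tip z 0.5787
ring top 0.1428
  return _methods._mean(a, axis=axis, dtype=dtype,
  ret = ret.dtype.type(ret / rcount)
```

```bash
python3 -c "
import cv2
a=cv2.imread('pics/s2.png')[160:250,290:410]; b=cv2.imread('pics/scene0.png')[160:250,290:410]
cv2.imwrite('pics/s2c.png',cv2.resize(cv2.hconcat([b,a]),None,fx=3.3,fy=5,interpolation=cv2.INTER_CUBIC))"
```

```text
(no output)
```

View pics/s2c.png

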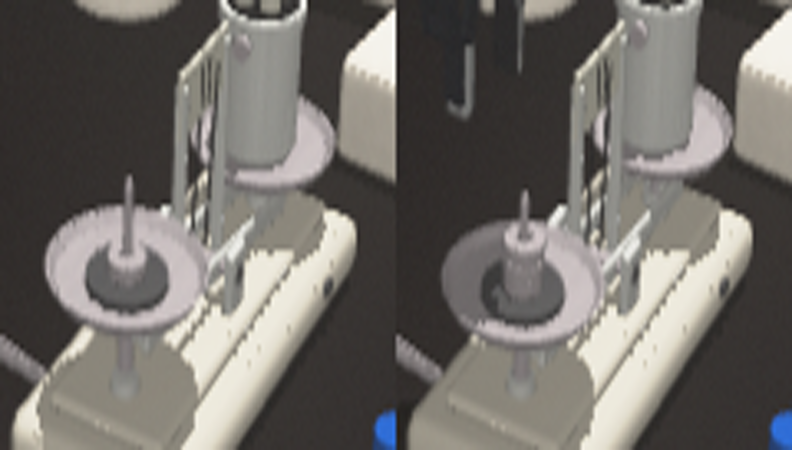

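The left crop is before and the right is now: two rings are on, but the pointer is too small to read. Sink is 8.2 mm, or beam ≈ 0.068, which is right on the lower mark. A third ring should bring it to about 0.148, safely inside. Fetching ring B at (0.554, -0.207).

```bash
python3 -m crank '[[0,0.6,4,0,100],[0,0.6,4,0,100],[0,0.6,4,0,100],[0,0.6,4,0,100],[0,0.6,4,0,100]]'; python3 -m crank '[[0,0.6,4,0,100],[3,0.6,3.9,0,100],[4,0.8,3.9,0,100],[4,0.8,3.9,0,100],[0.8,0,0,0,100]]';  python3 -m crank '[[0,0,0,0,100],[0,0,0,0,100],[0,0,0,0,100]]'; python3 ring.py
```

```text
clock: 18.35
eef_pos: [0.5265, -0.0502, 0.2089]
eef_rot: [0.5, 0.5, -0.5, 0.5]
ft_force: [0.5, -0.6, -0.1]
finger_gap: 0.0522
clock: 18.85
eef_pos: [0.5498, -0.2023, 0.0955]
eef_rot: [-0.5, -0.499, 0.504, -0.497]
ft_force: [-0.7, 0.4, 0.6]
finger_gap: 0.0518
clock: 19.15
eef_pos: [0.5535, -0.1954, 0.1014]
eef_rot: [0.5, 0.5, -0.499, 0.501]
ft_force: [0.2, -0.4, 0.8]
finger_gap: 0.0517
t 19.15 pos [ 0.5535 -0.1954  0.1014] F [ 0.19 -0.42  0.84] M [ 0.041 -0.005 -0.028] gap 0.0517
axes x,y,z [[0.002, -0.0, -1.0], [1.0, 0.001, 0.002], [0.001, -1.0, 0.0]]
0.8 1276 [ 0.5133 -0.2843  0.0803] [0.104 0.085 0.144]
0.63 1653 [ 0.5543 -0.207   0.0115] [0.031 0.031 0.007]
```

```bash
python3 -m crank '[[0,0.1,1.15,0,100],[3,0,0,0,100],[3,0,0,0,100],[2.5,0,0,0,100],[0.5,0,0,0,100]]'; python3 -m crank '[[0,0,0,0,100],[0,0,0,0,100],[0,0,0,0,100]]'
```

```text
clock: 19.75
eef_pos: [0.5517, -0.2084, 0.0076]
eef_rot: [-0.5, -0.501, 0.501, -0.499]
ft_force: [-0.7, 0.2, 0.4]
finger_gap: 0.052
clock: 20.05
eef_pos: [0.5545, -0.2087, 0.0115]
eef_rot: [0.501, 0.499, -0.5, 0.501]
ft_force: [-0.2, -0.0, -0.6]
finger_gap: 0.0516
```

```bash
python3 -m crank '[[0.45,0,-0.15,0,100],[0,0,0,0,100],[0,0,0,0,200],[0,0,0,0,200],[0,0,0,0,200]]' 30; python3 -m crank '[[0,0,0,0,200],[-2,0,0,0,200],[-4,-0.3,0,0,200],[-4,-0.5,-3,0,200],[-4,-0.5,-4,0,200]]'; python3 -m crank '[[-4,-0.6,-3,0,200],[-1,-0.7,-4,0,200],[0,-0.7,-4,0,200],[0,-0.7,-4,0,200],[0,-0.7,-4,0,200]]'; python3 -m crank '[[0,-0.7,-4,0,200],[0,-0.5,-4,0,200],[0,-0.3,-1.6,0,200],[0,0,0,0,200],[0,0,0,0,200]]'; python3 look.py w15
```

```text
clock: 20.55
eef_pos: [0.5536, -0.2067, 0.0059]
eef_rot: [0.5, 0.5, -0.5, 0.5]
ft_force: [-2.2, 0.8, 5.1]
finger_gap: 0.0301
clock: 21.05
eef_pos: [0.5409, -0.1426, 0.1419]
eef_rot: [-0.501, -0.499, 0.501, -0.499]
ft_force: [1.0, 0.6, -0.6]
finger_gap: 0.0297
clock: 21.55
eef_pos: [0.5069, 0.0496, 0.1903]
eef_rot: [0.5, 0.499, -0.5, 0.5]
ft_force: [0.7, -0.7, -1.4]
finger_gap: 0.0299
clock: 22.05
eef_pos: [0.4924, 0.1438, 0.1899]
eef_rot: [-0.5, -0.5, 0.5, -0.5]
ft_force: [-0.6, -0.4, 0.2]
finger_gap: 0.0302
t 22.05 pos [0.4924 0.1438 0.1899] F [-0.62 -0.39  0.19] M [-0.059 -0.008  0.044] gap 0.0302
axes x,y,z [[-0.0, -0.001, -1.0], [1.0, -0.0, -0.0], [-0.0, -1.0, 0.001]]
held: n 3302 slope y,z [ 0.002 -0.002] top x -0.0065 y range -0.0135 0.0159 mid 0.0012
stem n 3041 zmax 0.1706 mid [0.5369 0.1509 0.1565] range [0.0306 0.0316 0.0285]
pan z 0.1124
seat z 0.1363 mid [0.5423 0.1476 0.1375] [0.0201 0.0287 0.009 ]
```

```bash
python3 -m crank '[[0,2.2,-0.7,0,200],[0,2.1,0,0,200],[0,0,0,0,200],[0,0,0,0,200],[0,0,0,0,200]]'; python3 look.py w16
```

```text
clock: 22.6
eef_pos: [0.5349, 0.1502, 0.1899]
eef_rot: [-0.5, -0.5, 0.501, -0.499]
ft_force: [-0.2, -0.2, -0.8]
finger_gap: 0.03
t 22.6 pos [0.5349 0.1502 0.1899] F [-0.22 -0.16 -0.82] M [-0.03   0.002 -0.065] gap 0.03
axes x,y,z [[-0.001, -0.001, -1.0], [1.0, -0.002, -0.001], [-0.002, -1.0, 0.001]]
held: n 3276 slope y,z [ 0.003 -0.001] top x -0.0065 y range -0.0135 0.016 mid 0.0012
stem n 6475 zmax 0.2 mid [0.5368 0.1504 0.1709] range [0.0318 0.0344 0.058 ]
tip n 85 mid [0.5403 0.1496 0.1886] [0.0219 0.0287 0.0031]
pan z 0.1125
seat z 0.1364 mid [0.5421 0.15   0.1375] [0.0207 0.0296 0.0089]
```

View pics/w16.png

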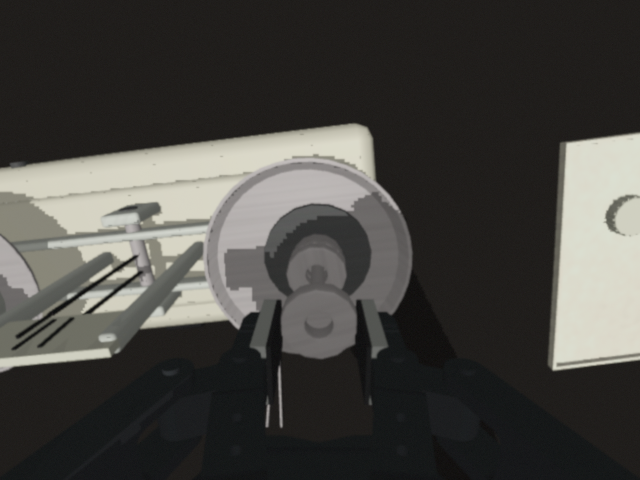

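Aligned, with the stem in the hole at (317,325). Lowering.

```bash
python3 -m crank '[[0.8,0.1,0,0,200],[0.7,0,0,0,200],[0.5,0,0,0,200],[0.4,0,0,0,200],[0,0,0,0,200]]'; python3 look.py w17; python3 -m crank '[[0.6,0,0,0,200],[0.5,0,0,0,200],[0.3,0,0,0,200],[0.1,0,0,0,200],[0,0,0,0,200]]'; python3 look.py w18
```

```text
clock: 23.15
eef_pos: [0.536, 0.1511, 0.1653]
eef_rot: [-0.5, -0.5, 0.501, -0.5]
ft_force: [-0.7, 0.2, -0.7]
finger_gap: 0.0302
t 23.15 pos [0.536  0.1511 0.1653] F [-0.7   0.24 -0.66] M [ 0.056 -0.02   0.004] gap 0.0302
axes x,y,z [[-0.001, -0.0, -1.0], [1.0, -0.001, -0.001], [-0.001, -1.0, 0.0]]
held: n 3298 slope y,z [ 0.005 -0.   ] top x -0.0065 y range -0.0136 0.0161 mid 0.0013
stem n 7174 zmax 0.2 mid [0.5376 0.1518 0.1712] range [0.0318 0.0336 0.0579]
tip n 2052 mid [0.5371 0.1519 0.1808] [0.0301 0.0332 0.018 ]
pan z 0.1125
seat z 0.1361 mid [0.5454 0.1505 0.1376] [0.0154 0.0318 0.009 ]
clock: 23.7
eef_pos: [0.5364, 0.1512, 0.1509]
eef_rot: [-0.5, -0.5, 0.5, -0.5]
ft_force: [0.2, 0.3, -0.5]
finger_gap: 0.0302
t 23.7 pos [0.5364 0.1512 0.1509] F [ 0.22  0.28 -0.48] M [ 0.004 -0.013 -0.026] gap 0.0302
axes x,y,z [[-0.0, -0.0, -1.0], [1.0, -0.001, -0.0], [-0.001, -1.0, 0.0]]
held: n 3186 slope y,z [ 0.004 -0.004] top x -0.0065 y range -0.0136 0.0159 mid 0.0012
stem n 7634 zmax 0.1999 mid [0.5382 0.1511 0.1698] range [0.0315 0.0356 0.0579]
tip n 1509 mid [0.5372 0.1514 0.1812] [0.0233 0.0356 0.018 ]
pan z 0.1124
seat z 0.1364 mid [0.5424 0.1504 0.1375] [0.0208 0.0318 0.009 ]
```

```bash
python3 -m crank '[[0.1,0,0,0,200],[0.1,0,0,0,200],[0,0,0,0,200]]'; python3 -m crank '[[0,0,0,0,170],[0,0,0,0,140],[0,0,0,0,100],[0,0,0,0,100],[0,0,0,0,100]]' 20; python3 -m crank '[[-1,0,0,0,100],[-3,0,0,0,100],[-2,-2,0,0,100],[0,-2,0,0,100],[0,0,0,0,100]]'; python3 -m crank '[[0,0,0,0,100],[0,0,0,0,100],[0,0,0,0,100],[0,0,0,0,100],[0,0,0,0,100]]'
python3 - <<'E'
from h import *
for n in ('wrist',):
  for k in range(2):
    c=vision.capture(n); cv2.imwrite('pics/w19.png',c['pixels']); P=world(c); P=P[~np.isnan(P[:,0])]
    r=np.hypot(P[:,0]-.532,P[:,1]-.16); r2=np.hypot(P[:,0]-.537,P[:,1]-.151)
    d=P[(r<.055)&(r2>.036)&(P[:,2]>.08)&(P[:,2]<.135)]; z=np.median(d[:,2]); print(n,'pan',z.round(4),'beam',((.1203-z)/.12).round(3))
    g=P[(r2<.013)&(r2>.006)&(P[:,2]>z+.03)&(P[:,2]<z+.055)]; A=np.c_[g[:,:2],np.ones(len(g))]; a=np.linalg.lstsq(A,g[:,2],rcond=None)[0]; print('ring top rel pan',(np.median(g[:,2])-z).round(4),'slope',a[:2].round(3))
E
```

```text
clock: 24.05
eef_pos: [0.5364, 0.1512, 0.1491]
eef_rot: [-0.5, -0.5, 0.5, -0.5]
ft_force: [-0.0, -0.3, -0.3]
finger_gap: 0.0301
clock: 24.55
eef_pos: [0.5365, 0.1512, 0.1492]
eef_rot: [0.5, 0.5, -0.5, 0.5]
ft_force: [-0.3, 0.1, 0.0]
finger_gap: 0.0518
clock: 25.05
eef_pos: [0.495, 0.1517, 0.2107]
eef_rot: [0.5, 0.5, -0.5, 0.5]
ft_force: [-0.1, 0.3, -0.3]
finger_gap: 0.0516
clock: 25.55
eef_pos: [0.4966, 0.1512, 0.2088]
eef_rot: [-0.5, -0.5, 0.5, -0.5]
ft_force: [-0.9, -0.6, 0.1]
finger_gap: 0.0521
wrist pan 0.1026 beam 0.148
ring top rel pan 0.0429 slope [0.001 0.   ]
wrist pan 0.1026 beam 0.148
ring top rel pan 0.0429 slope [0.002 0.003]
```

View pics/w19.png

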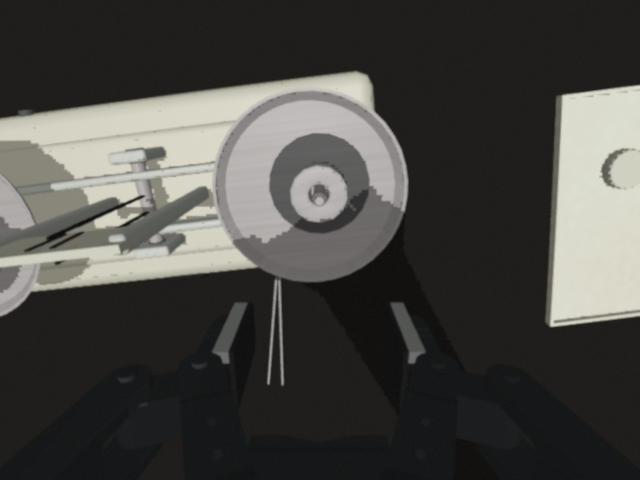

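Three rings are stacked flat on the stem at (319,193). The pan is at rest, beam ≈ 0.148, well within 0.068–0.172, and the gripper is clear. Handing in.

```bash
python3 -c "
from workcell import ticket
print(ticket.sign_off())"
```

```text
the job is handed in; nothing more can be done
None
```

I threaded three rings one at a time over the stem, seated and released each, backed the gripper clear and handed in at about 25.7 s. The fourth ring stayed in the tray.

**Tilt:** After two rings the pan had sunk 8.2 mm, a tilt of about 0.068 rad. That is right on the lower mark, so I added the third. The last two wrist pictures both gave about 0.148 rad, inside 0.068–0.172. The tilt comes from the measured pan height.

**Stack:** The top of the stack is 42.9 mm above the pan (43 mm expected) and flat, with a slope of 0.003 or less.

**Forces:** While lowering the rings I saw no force beyond about 1.6 N of sensor noise, and the pan height did not change. While I gripped each ring, the wrist read 5–9 N upward, with the fingertips just above the tray floor.

**Not confirmed:**
- I could not read the pointer itself; it was too small in the scene picture.
- I did not measure the bucket or the bystanders again at the end. I had no contact with them that I know of.

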